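# Show the grinder burr to the webcam

### The job

The coffee grinder is being looked at over a video call. Switch it off by pushing its red toggle all the way over towards the throat, only then lift the burr out by its orange fin, and hold it up to the laptop's webcam: toothed underside facing the lens squarely, about 22 cm straight out from the lens along its line of sight. Finish still holding it there, still, in the air; do not touch the laptop, and leave the other things on the table where they are.

Things in the scene. Friction and masses are not known exactly. Their poses are not given: they have to be found in the camera images.
- grinder: Hopperless coffee grinder, fixed; black head on an aluminium column. Origin: centre of underside; +x from its front (spout, cup, toggle) to its back (throat), z up. 210 (x) by 130 (y), flat head top at z = 150. Throat: steel collar at x = 40, y = 0, 86 outside, 71 inside, rim at z = 175; the burr starts in it. Toggle at x = -64, y = 0, its grey housing up to z = 165.
- power (a joint): Toggle on the grinder's head, hinged along the grinder's y. 0 to 0.15 at the start (on: leans to the grinder's front, -x, away from the throat); 1.0 is its stop (off: leans to +x, towards the throat); counts as off above 0.85. It stays where it is left; about 1.5 N at the ball moves it.
- power_tip (a point): Centre of the toggle's red ball (26 in diameter), at the end of a stem 45 long. In the grinder's frame the hinge is at x = -64, z = 162; the ball's centre is at z = 201 at either stop (22 before or behind the hinge) and 207 upright.
- burr: Burr carrier, loose, 110 to 220 g. Origin: centre of its round toothed steel underside; z up through the fin. Steel cylinder 64 wide, z 0 to 22; grey flange 80 wide, z 22 to 29, rests on the collar rim (origin then at grinder x = 40, z = 153); upright orange fin to lift it by: 40 long (its x), 12 thick (its y), z 29 to 61. Must rise 22 to leave the collar.
- view (a point): Point in the air 220 mm straight out from the webcam's lens (a dark dot beside a green light, mid upper edge of the laptop's screen). Frame of the lid: z up along the screen, y across it, x towards the lens, which is at x = 220, y = z = 0. The lens looks along -x, towards the robot and 35 degrees upward. Wanted: burr's origin at this point, burr's z axis along this -x.
- laptop: Open laptop, fixed to the table. Origin: centre of its underside; its keyboard's front edge looks to -x. Base 215 (x) by 310 (y) by 16 high; the lid, 205 high, hinges at x = 100, z = 14 and leans back 35 degrees from upright, top edge at z = 182. The lens is at x = 210, z = 178.
- mug: White mug, 82 in diameter, 85 high; leave alone. Origin: centre of its underside.
- jar: Amber jar with a lid, 84 in diameter, 130 high; leave alone. Origin: centre of its underside.
- hopper: Grinder's amber bean hopper, taken off and standing on the table, 130 across its mouth, 120 high; leave alone. Origin: centre of its underside.
- glasses: Folded wire spectacles, 44 by 124, 10 high; leave alone. Origin: centre of the underside.
- brush: Cleaning brush with a wooden handle, 170 to 200 long, lying on the table; leave alone. Origin: about mid-length, on the underside.
- screwdriver: Yellow-handled screwdriver, 170 to 200 long, lying on the table; leave alone. Origin: about mid-length, on the underside.
- spoon: Steel spoon, 170 to 200 long, lying on the table; leave alone. Origin: about mid-length, on the underside.
Mind the look-alikes: they are no part of the job. Leave any purple look-alike of the burr alone.

How it is judged:
By the outcome, as a careful person would: the job done as asked, in the order asked, and still so for the second after the job is handed in, while the arm keeps its last pose, push and grip.
It also fails if it takes over 59 s, if anything falls off the work surface, if the arm or the gripper's body presses on something with over 40 N, if the wrist force passes 120 N, or if a joint passes its speed limit or range.

### The arm

A 6-joint arm with a two-finger parallel gripper is mounted at the origin on the work surface. World frame = base frame: x ahead of the robot, y to its left, z up, the work surface at z = 0. Lengths are in m, angles in rad, forces in N, time in s.
With the tool pointing down it reaches from about 0.425 to 0.95 m from the base axis. Payload 3.5 kg.
Tool frame: the origin (TCP) lies midway between the tips of the shut fingers; the grasp point (between the pads) lies 19 mm behind it; y points along the fingers, x is the direction in which the jaws open and shut, and the axes are right-handed (so a half turn about y gives the same grasp; the last joint's range is limited). The gripper opens to 85 mm and grips with 20 to 120 N. Pads are 22 mm wide; open, the fingers measure 114 mm over their backs; the gripper's body (76 mm by 85 mm) begins 54 mm behind the grasp point. The pads swing forward as they close: fully open they stand 13 mm farther back than shut.
Start: joints at [-1.371, 0.286, 1.577, -0, 1.279, -0.15], TCP at [0.231, -0.634, 0.231] pointing down, gripper open.
Joint ranges: [-2.77, 2.77], [-0.9, 2.22], [0.21, 2.48], [-1.53, 4.67], [0.24, 2.81], [-2.84, 2.84]. Speed limits (rad/s): [2.79, 2.79, 3.14, 3.14, 3.14, 3.14].

### API

Orientations are given as a rotation vector (axis times angle).
In Python, from plant import status, capture, bot gives the robot as it stands.
- The arm moves only by the tool carry_out, never from a script. Its argument "increments" is a list of rows, each an object of numbers: "tx", "ty", "tz": the shift along the world's x, y, z in m; "rx", "ry", "rz": the turn, a rotation vector about the world's x, y, z in rad; "fingers": the closure, from 0 (fully open) to 1 (shut). In form: [{"tx": .., "ty": .., "tz": .., "rx": .., "ry": .., "rz": .., "fingers": ..}, ...]. A call has exactly 10 rows; each row shifts and turns the pose as measured when the row begins; what a row does not reach is not made up. A row lasts 1/12 s, in which the tool goes at most 41.7 mm and 7.16 degrees, less where a joint would pass 70% of its speed; a pose out of reach is approached as far as the arm can. A call with a gripper value outside its range is refused whole. The fingers move at their own pace and stop on an object; "newtons" is the grip in N (left out, the last holds). Time passes only in rows, so rows that do not move let the fingers close, or fill a call up. It gives the time, the measured TCP pose, the force and the opening at its end, in the units of the state.
- status.state(): the state, without advancing time (a new reading comes with each control period).
- capture(name): name is "side" or "top" or "wrist"; returns a dict with "frame" (420x560x3 uint8, red, green, blue), "fov_y" (degrees; the focal length in pixels is half the picture's height over the tangent of half this angle, whatever the lens; pixels are square), "cx", "cy" (the principal point, pixels), "extrinsics" (4x4, takes a point from world to camera coordinates). Camera axes: x right, y down, z forward; pixel columns grow to the right and rows downward; lengths in m; the calibration is good to about 2 mm. The wrist camera is an equidistant fisheye: a pixel r from the principal point sees the ray r / f radians off the axis. A picture is of the moment at which its call begins. There is no depth.
- bot.job_done(): hands the job in, once; it reports no verdict.
The state is a dict: "t": time; "qpos": joint angles; "joint_velocities": joint speeds; "joint_efforts": joint torques, N m; "ee_pos": TCP position; "tcp_rot": TCP orientation; "wrist_force": force on the tool from outside, world axes, zero at the start; "moment": the same for the moment, N m; "gripper_width": opening from 0.0 (shut) to 1.0 (fully open).
Only numpy, scipy, OpenCV 4.12 (cv2) and the standard library are available. Lean on these libraries where they do the work, as an engineer would, in place of code of your own. Each camera call takes 0.05 s, during which the arm holds its last target.

## Working session

There is one attempt and no reset: what is moved stays moved. The work goes in short steps, Python scripts to look and compute and a tool call to move; the robot and the scene stay as the last step left them, time stands still between calls to the robot, and variables do not carry over. Pictures are saved under pics/ and viewed, and the job is handed in when it is done.

Besides the shell and the picture viewer there is one more tool, called after "Request:" as a command line: name --argument value ..., lists and objects as JSON in quotes. carry_out: Moves the arm, as the interface text tells. Its arguments: {"type":"object","properties":{"increments":{"type":"array"},"newtons":{"type":"number"}},"required":["increments"]}

```bash
ls; mkdir -p pics; cat > h.py <<'E'
import numpy as np, cv2
from plant import status, capture, bot
def snap(n,tag):
    c=capture(n); np.savez(f'pics/{tag}.npz',**{k:np.array(v) for k,v in c.items()})
    cv2.imwrite(f'pics/{tag}.png',c['frame'][:,:,::-1]); return c
E
python3 - <<'E'
from h import *
for n in ['side','top','wrist']:
    c=snap(n,n+'0'); print(n,c['fov_y'],c['cx'],c['cy'],np.round(c['extrinsics'],3).tolist())
print(status.state())
E
```

```text
pics
side 54.37894604851048 278.20537557233433 211.63159592684931 [[-0.777, -0.63, 0.001, 0.427], [-0.371, 0.457, -0.808, 0.388], [0.509, -0.628, -0.589, 1.144], [0.0, 0.0, 0.0, 1.0]]
top 42.47155103532209 279.86209721326446 209.00785304967815 [[-0.015, -1.0, -0.017, 0.017], [-0.989, 0.017, -0.146, 0.583], [0.146, 0.014, -0.989, 1.76], [0.0, 0.0, 0.0, 1.0]]
wrist 65.70646984690485 278.1068188774736 205.96174800672256 [[0.343, -0.94, -0.002, -0.674], [-0.9, -0.329, 0.288, -0.038], [-0.271, -0.097, -0.958, 0.379], [0.0, 0.0, 0.0, 1.0]]
{'t': 0.15, 'qpos': array([-1.37100146e+00,  2.86983025e-01,  1.57784063e+00, -2.57701909e-05,
        1.27857503e+00, -1.50010356e-01]), 'joint_velocities': array([ 0.00144159, -0.00210194, -0.00367669, -0.00065243,  0.00111397,
       -0.00037465]), 'joint_efforts': array([ 1.97955123e-03, -4.06605685e+01, -2.93138856e+01, -1.56579736e-04,
        3.96850985e-03, -1.73058913e-05]), 'ee_pos': array([ 0.23124651, -0.63361532,  0.23025106]), 'tcp_rot': array([-1.353368  ,  0.94869052, -0.94649959]), 'wrist_force': array([ 0.24896306, -0.01489991, -0.17567616]), 'moment': array([ 0.00179446, -0.02354949,  0.02958989]), 'gripper_width': 0.9967800112307877}
```

View pics/side0.png

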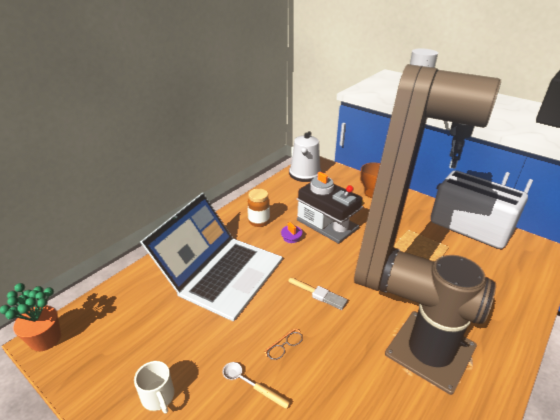

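View pics/top0.png

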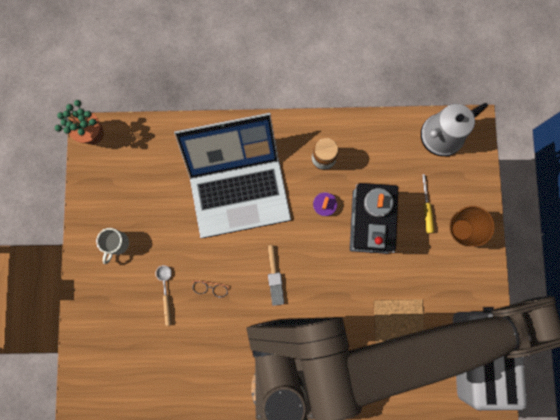

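View pics/wrist0.png

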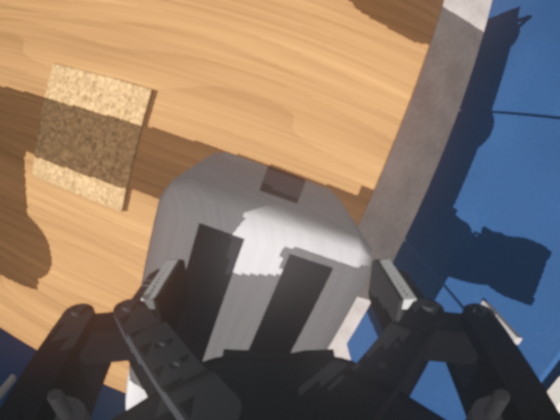

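The top view shows the grinder at about (376,217), its fin at (382,201), and the red ball at (379,241). The laptop is at (238,175).

Things that could be taken for the burr, in top-view pixels:
- orange fin on a grey flange in the grinder's collar, (382,201)
- purple disc with an orange fin on the table, (325,204), which is the look-alike
- jar lid, (325,148)

I choose the one in the collar. For the toggle, the only red ball is at (379,241). I'll check both with close crops.

```bash
python3 - <<'E'
from h import *
t=cv2.imread('pics/top0.png'); s=cv2.imread('pics/side0.png')
a=cv2.resize(t[170:265,335:415],None,fx=5,fy=5,interpolation=cv2.INTER_CUBIC)
b=cv2.resize(s[160:255,280:380],None,fx=4,fy=4,interpolation=cv2.INTER_CUBIC)
im=np.zeros((480,800,3),np.uint8); im[:475,:400]=a; im[:380,400:800]=b
cv2.imwrite('pics/crop0.png',im)
a=cv2.resize(t[105:245,170:300],None,fx=3,fy=3,interpolation=cv2.INTER_CUBIC)
b=cv2.resize(s[185:320,135:290],None,fx=2.5,fy=2.5,interpolation=cv2.INTER_CUBIC)
im=np.zeros((480,800,3),np.uint8); im[:420,:390]=a; im[:b.shape[0],400:400+b.shape[1]]=b
cv2.imwrite('pics/crop1.png',im)
E
```

```text
(no output)
```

View pics/crop0.png

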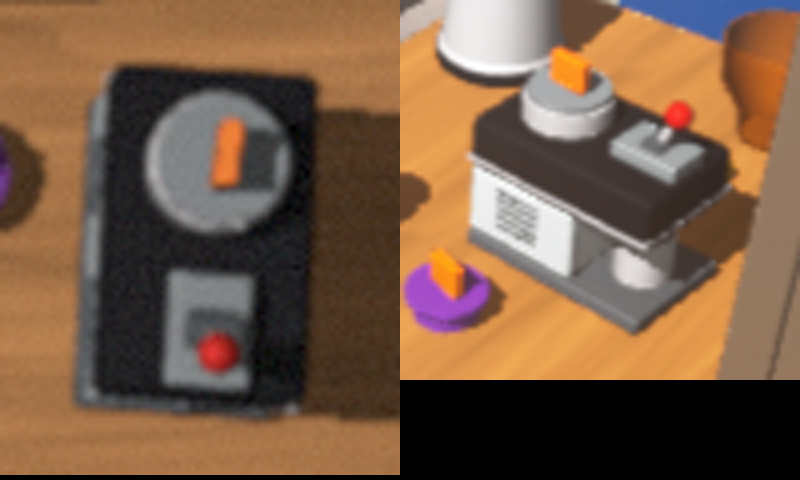

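View pics/crop1.png

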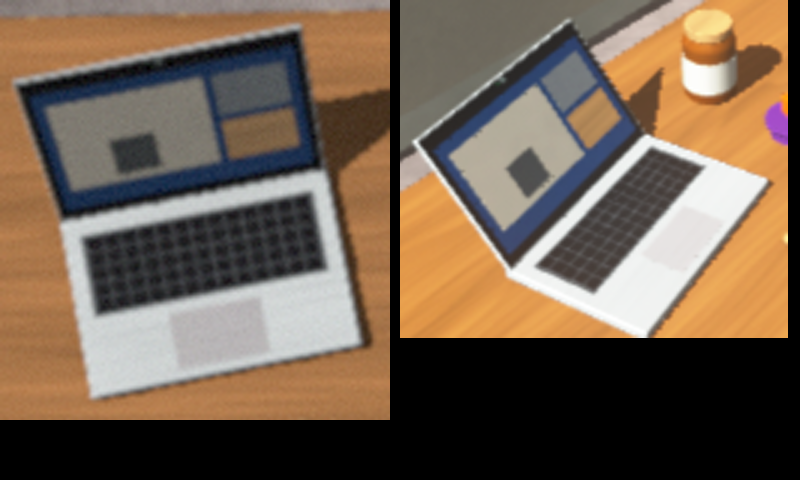

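The crop confirms both: a grey burr with an orange fin seated in the collar, fin roughly along the grinder's x, and the toggle leaning to the robot side (on).

```bash
cat >> h.py <<'E'
def load(tag): return dict(np.load(f'pics/{tag}.npz'))
def ray(c,uv,fish=False):
    f=c['frame'].shape[0]/2/np.tan(np.radians(float(c['fov_y']))/2)
    x,y=(uv[0]-c['cx'])/f,(uv[1]-c['cy'])/f
    if fish:
        th=np.hypot(x,y); k=np.sin(th)/th; d=np.array([x*k,y*k,np.cos(th)])
    else: d=np.array([x,y,1.])
    E=c['extrinsics']; R=E[:3,:3]; d=R.T@d; return -R.T@E[:3,3], d/np.linalg.norm(d)
def tri(*rs):
    A=sum(np.eye(3)-np.outer(d,d) for o,d in rs); b=sum((np.eye(3)-np.outer(d,d))@o for o,d in rs)
    p=np.linalg.solve(A,b); return p,[float(np.linalg.norm((np.eye(3)-np.outer(d,d))@(p-o))) for o,d in rs]
def onz(r,z): o,d=r; return o+d*(z-o[2])/d[2]
def project(c,p,fish=False):
    E=c['extrinsics']; q=E[:3,:3]@p+E[:3,3]; f=c['frame'].shape[0]/2/np.tan(np.radians(float(c['fov_y']))/2)
    if fish:
        n=np.hypot(q[0],q[1]); th=np.arctan2(n,q[2]); return np.array([c['cx']+f*th*q[0]/n,c['cy']+f*th*q[1]/n])
    return np.array([c['cx']+f*q[0]/q[2],c['cy']+f*q[1]/q[2]])
def blobs(img,kind):
    hsv=cv2.cvtColor(img,cv2.COLOR_RGB2HSV); h,s,v=[hsv[:,:,i].astype(int) for i in range(3)]
    if kind=='red': m=((h<5)|(h>172))&(s>180)&(v>110)
    if kind=='orange': m=(h>8)&(h<18)&(s>185)&(v>180)
    n,l,st,ce=cv2.connectedComponentsWithStats(m.astype(np.uint8))
    return [(st[i],ce[i],l==i) for i in range(1,n) if st[i][4]>12]
E
python3 - <<'E'
from h import *
s,t=load('side0'),load('top0')
for n,c in (('s',s),('t',t)):
    for k in('red','orange'):
        print(n,k,[(b[0].tolist(),np.round(b[1],1).tolist()) for b in blobs(c['frame'],k)])
R=lambda a,b:tri(ray(s,a),ray(t,b))
P=lambda n,a,b:print(n,*[np.round(x,4) for x in R(a,b)])
P('lens',(176.0,216.),(222.2,125.5))
P('lidTL',(140.8,242),(174.5,132.5)); P('lidTR',(202.8,192.8),(269.8,113.1))
P('front R',(282.8,257.6),(291.8,219.8)); P('front L',(234,319.6),(200.5,237.5))
P('hingeL',(179.8,293.5),(190.5,177.2))
E
```

```text
s red [([346, 186, 7, 6, 31], [349.2, 188.5])]
s orange [([369, 171, 8, 16, 68], [372.9, 178.5]), ([318, 172, 10, 11, 66], [322.1, 176.9]), ([248, 199, 14, 9, 59], [253.8, 203.8]), ([287, 222, 9, 12, 50], [291.2, 227.7])]
t red [([375, 237, 7, 7, 31], [378.3, 240.1])]
t orange [([378, 195, 5, 12, 42], [380.2, 200.5]), ([323, 198, 5, 10, 18], [325.3, 202.7])]
lens [0.8318 0.1842 0.1838] [0.001 0.001]
lidTL [0.8129 0.3354 0.1816] [0.0014 0.0014]
lidTR [0.8691 0.0332 0.1824] [0.0002 0.0002]
front R [ 0.5516 -0.0305  0.0085] [0.0017 0.0017]
front L [0.4945 0.2774 0.0126] [0.0004 0.0004]
hingeL [0.7015 0.312  0.0127] [0.0019 0.0019]
```

```bash
python3 - <<'E'
from h import *
s,t=load('side0'),load('top0')
b=tri(ray(s,(349.2,188.5)),ray(t,(378.3,240.1)));print('ball',b)
f=tri(ray(s,(322.1,176.9)),ray(t,(380.2,200.5)));print('fin',f)
print('toggle-less: collar/flange centre from top on z.182: ',onz(ray(t,(217.5/5+335-.4,160/5+170-.4)),.182))
m=[x for x in blobs(t['frame'],'orange') if x[1][0]>350][0][2]
ys,xs=np.nonzero(m); pts=np.array([onz(ray(t,(x,y)),.214)[:2] for x,y in zip(xs,ys)])
w,v=np.linalg.eigh(np.cov(pts.T)); print('fin dir',v[:,1],np.degrees(np.arctan2(v[1,1],v[0,1])),pts.mean(0))
# head top corners, crop px
for n,c in dict(bl=(110,68),br=(318,78),fr=(300,405),fl=(93,395)).items():
    print(n,onz(ray(t,((c[0]+.5)/5-.5+335,(c[1]+.5)/5-.5+170)),.15))
print(onz(ray(t,(325.3,202.7)),.05))
E
```

```text
ball (array([ 0.46028704, -0.2873957 ,  0.20626825]), [0.000992675215595862, 0.0009926752155959128])
fin (array([ 0.58142553, -0.29850392,  0.20221665]), [0.0015750928043642826, 0.0015750928043642674])
toggle-less: collar/flange centre from top on z.182:  [ 0.57998532 -0.29620717  0.182     ]
fin dir [-0.9767159   0.21453683] 167.61164458479917 [ 0.57817352 -0.29713794]
bl [ 0.6449138 -0.2365499  0.15     ]
br [ 0.63612195 -0.36678742  0.15      ]
fr [ 0.43093487 -0.34607805  0.15      ]
fl [ 0.43918932 -0.21869712  0.15      ]
[ 0.60028849 -0.14348056  0.05      ]
```

```bash
cat >> h.py <<'E'
from scipy.spatial.transform import Rotation as Ro
def delta(Rt,pt):
    st=status.state(); R=Ro.from_rotvec(st['tcp_rot']); return np.asarray(pt)-st['ee_pos'], (Rt*R.inv()).as_rotvec()
def mk(y,x):
    y=np.array(y,float);y/=np.linalg.norm(y);x=np.array(x,float);x-=y*(x@y);x/=np.linalg.norm(x)
    return Ro.from_matrix(np.c_[x,y,np.cross(x,y)])
E
python3 - <<'E'
from h import *
st=status.state(); print(Ro.from_rotvec(st['tcp_rot']).as_matrix().round(3))
a=np.radians(-6)
for s in(1,-1):
    Rt=mk([0,0,-1],[-s*np.sin(a),s*np.cos(a),0]); print(s,delta(Rt,[.415,-.281,.30]))
E
```

```text
[[ 0.343 -0.     0.939]
 [-0.939  0.002  0.343]
 [-0.002 -1.     0.   ]]
1 (array([0.18375349, 0.35261532, 0.06974894]), array([-3.43913741e-05, -2.49049707e-03,  2.68705926e+00]))
-1 (array([0.18375349, 0.35261532, 0.06974894]), array([-1.82167179e-03,  2.51555389e-05, -4.54532302e-01]))
```

Request:
carry_out --increments '[{"tx": 0.015, "ty": 0.03, "tz": 0.012, "rz": -0.045, "fingers": 1}, {"tx": 0.015, "ty": 0.03, "tz": 0.012, "rz": -0.045, "fingers": 1}, {"tx": 0.015, "ty": 0.03, "tz": 0.012, "rz": -0.045, "fingers": 1}, {"tx": 0.015, "ty": 0.03, "tz": 0.012, "rz": -0.045, "fingers": 1}, {"tx": 0.015, "ty": 0.03, "tz": 0.012, "rz": -0.045, "fingers": 1}, {"tx": 0.015, "ty": 0.03, "tz": 0.012, "rz": -0.045, "fingers": 1}, {"tx": 0.015, "ty": 0.03, "tz": 0.0, "rz": -0.045, "fingers": 1}, {"tx": 0.015, "ty": 0.03, "tz": 0.0, "rz": -0.045, "fingers": 1}, {"tx": 0.015, "ty": 0.03, "tz": 0.0, "rz": -0.045, "fingers": 1}, {"fingers": 1}]' --newtons 40

```text
schema error: expected keys tx, ty, tz, rx, ry, rz, fingers
```

All keys are required in every row.

Request:
carry_out --increments '[{"tx": 0.015, "ty": 0.03, "tz": 0.012, "rx": 0, "ry": 0, "rz": -0.045, "fingers": 1}, {"tx": 0.015, "ty": 0.03, "tz": 0.012, "rx": 0, "ry": 0, "rz": -0.045, "fingers": 1}, {"tx": 0.015, "ty": 0.03, "tz": 0.012, "rx": 0, "ry": 0, "rz": -0.045, "fingers": 1}, {"tx": 0.015, "ty": 0.03, "tz": 0.012, "rx": 0, "ry": 0, "rz": -0.045, "fingers": 1}, {"tx": 0.015, "ty": 0.03, "tz": 0.012, "rx": 0, "ry": 0, "rz": -0.045, "fingers": 1}, {"tx": 0.015, "ty": 0.03, "tz": 0.012, "rx": 0, "ry": 0, "rz": -0.045, "fingers": 1}, {"tx": 0.015, "ty": 0.03, "tz": 0.0, "rx": 0, "ry": 0, "rz": -0.045, "fingers": 1}, {"tx": 0.015, "ty": 0.03, "tz": 0.0, "rx": 0, "ry": 0, "rz": -0.045, "fingers": 1}, {"tx": 0.015, "ty": 0.03, "tz": 0.0, "rx": 0, "ry": 0, "rz": -0.045, "fingers": 1}, {"tx": 0, "ty": 0, "tz": 0, "rx": 0, "ry": 0, "rz": 0, "fingers": 1}]' --newtons 40

```text
t: 0.98
ee_pos: [0.3668, -0.3503, 0.2977]
tcp_rot: [-1.157, 1.274, -1.261]
wrist_force: [0.2, -0.4, 0.8]
gripper_width: -0.0
```

```bash
cat > q.py <<'E'
from h import *
import sys
a=np.radians(float(sys.argv[4]))
d=delta(mk([0,0,-1],[np.sin(a),-np.cos(a),0]),[float(x) for x in sys.argv[1:4]])
st=status.state(); print('t',st['t'],'pos',st['ee_pos'].round(4),'q',st['qpos'].round(2),'F',st['wrist_force'].round(1),'g',round(st['gripper_width'],3)); print('delta',d[0].round(4),d[1].round(4))
E
python3 q.py .415 -.281 .30 -6
python3 -c "
from h import *
snap('wrist','w1')"
```

```text
t 0.9833 pos [ 0.3668 -0.3503  0.2977] q [-0.97 -0.13  1.9   0.01  1.38  0.68] F [ 0.2 -0.4  0.8] g -0.0
delta [0.0482 0.0693 0.0023] [-0.0136  0.0036 -0.022 ]
```

View pics/w1.png

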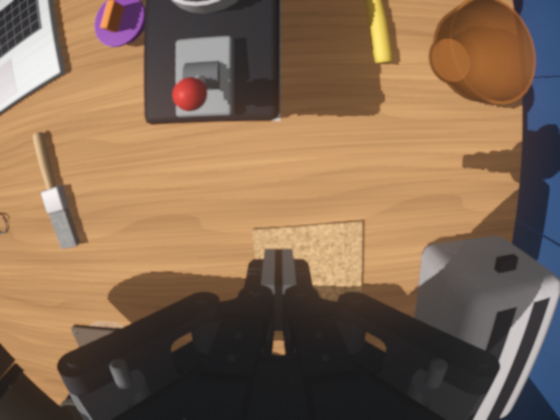

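The wrist view shows the shut fingertips at (278,262), the red ball at (189,94), the grinder head above it, and the purple look-alike at (120,20).

Request:
carry_out --increments '[{"tx": 0.012, "ty": 0.017, "tz": 0, "rx": 0, "ry": 0, "rz": -0.005, "fingers": 1}, {"tx": 0.012, "ty": 0.017, "tz": 0, "rx": 0, "ry": 0, "rz": -0.005, "fingers": 1}, {"tx": 0.012, "ty": 0.017, "tz": 0, "rx": -0.003, "ry": 0, "rz": -0.005, "fingers": 1}, {"tx": 0.012, "ty": 0.017, "tz": 0, "rx": -0.003, "ry": 0, "rz": -0.005, "fingers": 1}, {"tx": 0, "ty": 0, "tz": 0, "rx": 0, "ry": 0, "rz": 0, "fingers": 1}, {"tx": 0, "ty": 0, "tz": 0, "rx": 0, "ry": 0, "rz": 0, "fingers": 1}, {"tx": 0, "ty": 0, "tz": 0, "rx": 0, "ry": 0, "rz": 0, "fingers": 1}, {"tx": 0, "ty": 0, "tz": 0, "rx": 0, "ry": 0, "rz": 0, "fingers": 1}, {"tx": 0, "ty": 0, "tz": 0, "rx": 0, "ry": 0, "rz": 0, "fingers": 1}, {"tx": 0, "ty": 0, "tz": 0, "rx": 0, "ry": 0, "rz": 0, "fingers": 1}]'

```text
t: 1.87
ee_pos: [0.4116, -0.2895, 0.2953]
tcp_rot: [-1.156, 1.291, -1.284]
wrist_force: [-0.2, 0.3, 0.2]
gripper_width: 0.0
```

```bash
python3 q.py .415 -.281 .30 -6
python3 - <<'E'
from h import *
w=snap('wrist','w2'); w1=load('w1'); s,t=load('side0'),load('top0')
for c in(w1,w): print([(b[0].tolist(),np.round(b[1],1).tolist()) for k in('red','orange') for b in blobs(c['frame'],k)])
b1=max(blobs(w1['frame'],'red'),key=lambda b:b[0][4])[1];b2=max(blobs(w['frame'],'red'),key=lambda b:b[0][4])[1]
print(tri(ray(w1,b1,1),ray(w,b2,1))); print(tri(ray(w1,b1,1),ray(w,b2,1),ray(s,(349.2,188.5)),ray(t,(378.3,240.1))))
print(onz(ray(w,b2,1),.203))
E
```

```text
t 1.8667 pos [ 0.4116 -0.2895  0.2953] q [-0.81 -0.14  1.91  0.    1.37  0.86] F [-0.2  0.3  0.2] g 0.0
delta [0.0034 0.0085 0.0047] [-0.0035 -0.0027  0.0022]
[]
[]Traceback (most recent call last):
  File "<stdin>", line 4, in <module>
ValueError: max() iterable argument is empty
```

View pics/w2.png

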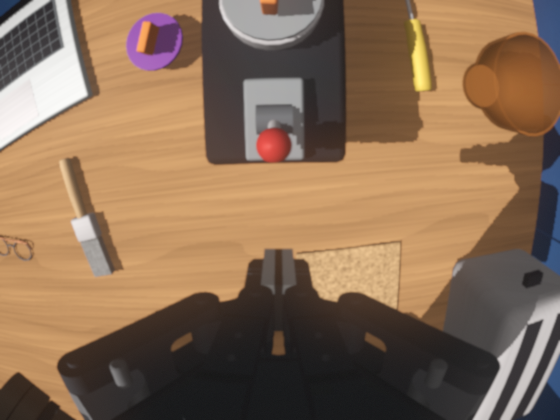

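The ball is at (274,145), almost in line with the fingers. The red mask was too tight for this view, so I'll loosen it.

```bash
python3 - <<'E'
from h import *
w1,w=load('w1'),load('w2'); s,t=load('side0'),load('top0')
print(w['frame'][145,274],cv2.cvtColor(w['frame'],cv2.COLOR_RGB2HSV)[145,274])
def red(c):
    h=cv2.cvtColor(c['frame'],cv2.COLOR_RGB2HSV).astype(int)
    m=((h[...,0]<5)|(h[...,0]>172))&(h[...,1]>170)&(h[...,2]>60)
    n,l,st,ce=cv2.connectedComponentsWithStats(m.astype(np.uint8)); i=1+np.argmax(st[1:,4]); 
    cs,_=cv2.findContours((l==i).astype(np.uint8),0,2); (c0,r)=cv2.minEnclosingCircle(cs[0]); print(st[i],ce[i],c0,r); return np.array(c0)
b1,b2=red(w1),red(w)
print(tri(ray(w1,b1,1),ray(w,b2,1))); print(tri(ray(w1,b1,1),ray(w,b2,1),ray(s,(349.2,188.5)),ray(t,(378.3,240.1))))
print(onz(ray(w,b2,1),.203))
# flange ellipse in w2, grinder front corners
for p in((209,160),(343,159)): print(onz(ray(w,p,1),.15))
for p in((247,159),(303,159)): print('housing front',onz(ray(w,p,1),.165))
E
```

```text
[213  79  71] [  2 170 213]
[174  79  23  30 457] [185.95185996  93.59956236] (187.5, 93.5) 14.714038848876953
[258 130  27  32 540] [272.07222222 145.73148148] (271.50970458984375, 145.5970916748047) 15.797812461853027
(array([ 0.45962673, -0.28985145,  0.20429787]), [0.00033254878620214836, 0.0003325487862021985])
(array([ 0.46020773, -0.28910352,  0.20468833]), [0.0010824990644692713, 0.0009769312459132933, 0.0019264517415669112, 0.0011719333695017283])
[ 0.45922313 -0.28960379  0.203     ]
[ 0.44735449 -0.23001198  0.15      ]
[ 0.43527333 -0.35066223  0.15      ]
housing front [ 0.44613977 -0.26636776  0.165     ]
housing front [ 0.44103824 -0.31356578  0.165     ]
```

Request:
carry_out --increments '[{"tx": 0, "ty": 0, "tz": -0.02, "rx": 0, "ry": 0, "rz": 0, "fingers": 1}, {"tx": 0, "ty": 0, "tz": -0.02, "rx": 0, "ry": 0, "rz": 0, "fingers": 1}, {"tx": 0, "ty": 0, "tz": -0.02, "rx": 0, "ry": 0, "rz": 0, "fingers": 1}, {"tx": 0, "ty": 0, "tz": -0.02, "rx": 0, "ry": 0, "rz": 0, "fingers": 1}, {"tx": 0, "ty": 0, "tz": -0.012, "rx": 0, "ry": 0, "rz": 0, "fingers": 1}, {"tx": 0, "ty": 0, "tz": -0.005, "rx": 0, "ry": 0, "rz": 0, "fingers": 1}, {"tx": 0, "ty": 0, "tz": 0, "rx": 0, "ry": 0, "rz": 0, "fingers": 1}, {"tx": 0, "ty": 0, "tz": 0, "rx": 0, "ry": 0, "rz": 0, "fingers": 1}, {"tx": 0, "ty": 0, "tz": 0, "rx": 0, "ry": 0, "rz": 0, "fingers": 1}, {"tx": 0, "ty": 0, "tz": 0, "rx": 0, "ry": 0, "rz": 0, "fingers": 1}]'

```text
t: 2.75
ee_pos: [0.411, -0.294, 0.1988]
tcp_rot: [-1.154, 1.288, -1.295]
wrist_force: [0.1, 0.2, -0.0]
gripper_width: -0.0
```

```bash
python3 q.py .43 -.289 .19 -6
```

```text
t 2.75 pos [ 0.411  -0.294   0.1988] q [-0.82 -0.06  2.02 -0.    1.18  0.86] F [ 0.1  0.2 -0. ] g -0.0
delta [ 0.019   0.005  -0.0088] [0.0033 0.0027 0.0072]
```

Request:
carry_out --increments '[{"tx": 0.004, "ty": 0.004, "tz": -0.006, "rx": 0, "ry": 0, "rz": 0, "fingers": 1}, {"tx": 0.006, "ty": 0.002, "tz": -0.004, "rx": 0, "ry": 0, "rz": 0, "fingers": 1}, {"tx": 0.006, "ty": 0, "tz": 0, "rx": 0, "ry": 0, "rz": 0, "fingers": 1}, {"tx": 0.006, "ty": 0, "tz": 0, "rx": 0, "ry": 0, "rz": 0, "fingers": 1}, {"tx": 0.006, "ty": -0.0005, "tz": 0, "rx": 0, "ry": 0, "rz": 0, "fingers": 1}, {"tx": 0.006, "ty": -0.0005, "tz": 0, "rx": 0, "ry": 0, "rz": 0, "fingers": 1}, {"tx": 0.006, "ty": -0.0005, "tz": 0, "rx": 0, "ry": 0, "rz": 0, "fingers": 1}, {"tx": 0.006, "ty": -0.0005, "tz": 0, "rx": 0, "ry": 0, "rz": 0, "fingers": 1}, {"tx": 0.005, "ty": 0, "tz": 0, "rx": 0, "ry": 0, "rz": 0, "fingers": 1}, {"tx": 0, "ty": 0, "tz": 0, "rx": 0, "ry": 0, "rz": 0, "fingers": 1}]'

```text
t: 3.58
ee_pos: [0.4684, -0.2911, 0.1919]
tcp_rot: [-1.158, 1.283, -1.298]
wrist_force: [-1.5, -0.5, 0.7]
gripper_width: -0.002
```

```bash
python3 q.py .474 -.291 .19 -6;python3 -c "
from h import *
snap('wrist','w3')"
```

```text
t 3.5833 pos [ 0.4684 -0.2911  0.1919] q [-0.74  0.05  1.92 -0.    1.16  0.94] F [-1.5 -0.5  0.7] g -0.002
delta [ 0.0056  0.0001 -0.0019] [0.0084 0.0038 0.0059]
```

View pics/w3.png

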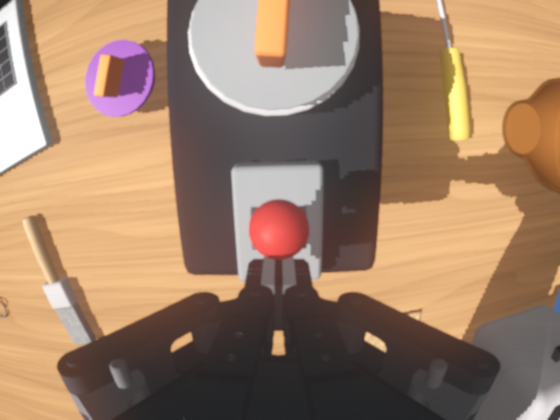

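The ball, at (278,229), is centred against the fingertips and moving. I'll keep pushing in small steps until the force rises at the stop.

Request:
carry_out --increments '[{"tx": 0.003, "ty": 0, "tz": -0.001, "rx": 0, "ry": 0, "rz": 0, "fingers": 1}, {"tx": 0.003, "ty": -0.0005, "tz": -0.001, "rx": 0, "ry": 0, "rz": 0, "fingers": 1}, {"tx": 0.003, "ty": -0.0005, "tz": 0, "rx": 0, "ry": 0, "rz": 0, "fingers": 1}, {"tx": 0.002, "ty": 0, "tz": 0, "rx": 0, "ry": 0, "rz": 0, "fingers": 1}, {"tx": 0.002, "ty": 0, "tz": 0, "rx": 0, "ry": 0, "rz": 0, "fingers": 1}, {"tx": 0.0, "ty": 0, "tz": 0, "rx": 0, "ry": 0, "rz": 0, "fingers": 1}, {"tx": 0.0, "ty": 0, "tz": 0, "rx": 0, "ry": 0, "rz": 0, "fingers": 1}, {"tx": 0, "ty": 0, "tz": 0, "rx": 0, "ry": 0, "rz": 0, "fingers": 1}, {"tx": 0, "ty": 0, "tz": 0, "rx": 0, "ry": 0, "rz": 0, "fingers": 1}, {"tx": 0, "ty": 0, "tz": 0, "rx": 0, "ry": 0, "rz": 0, "fingers": 1}]'

```text
t: 4.47
ee_pos: [0.4758, -0.2916, 0.1893]
tcp_rot: [-1.171, 1.3, -1.286]
wrist_force: [-2.5, -0.5, 1.3]
gripper_width: -0.004
```

```bash
python3 q.py .474 -.291 .19 -6
```

```text
t 4.4667 pos [ 0.4758 -0.2916  0.1893] q [-0.73  0.08  1.9  -0.01  1.18  0.96] F [-2.5 -0.5  1.3] g -0.004
delta [-0.0018  0.0006  0.0007] [ 0.0039 -0.0163  0.0051]
```

Request:
carry_out --increments '[{"tx": 0.003, "ty": 0, "tz": 0, "rx": 0, "ry": 0, "rz": 0, "fingers": 1}, {"tx": 0.003, "ty": 0, "tz": 0, "rx": 0, "ry": 0, "rz": 0, "fingers": 1}, {"tx": 0.003, "ty": 0, "tz": 0, "rx": 0, "ry": 0, "rz": 0, "fingers": 1}, {"tx": 0.003, "ty": 0, "tz": 0, "rx": 0, "ry": 0, "rz": 0, "fingers": 1}, {"tx": 0.003, "ty": 0, "tz": 0, "rx": 0, "ry": 0, "rz": 0, "fingers": 1}, {"tx": 0.003, "ty": 0, "tz": 0, "rx": 0, "ry": 0, "rz": 0, "fingers": 1}, {"tx": 0.003, "ty": 0, "tz": 0, "rx": 0, "ry": 0, "rz": 0, "fingers": 1}, {"tx": 0, "ty": 0, "tz": 0, "rx": 0, "ry": 0, "rz": 0, "fingers": 1}, {"tx": 0, "ty": 0, "tz": 0, "rx": 0, "ry": 0, "rz": 0, "fingers": 1}, {"tx": 0, "ty": 0, "tz": 0, "rx": 0, "ry": 0, "rz": 0, "fingers": 1}]'

```text
t: 5.3
ee_pos: [0.4749, -0.2917, 0.1899]
tcp_rot: [-1.221, 1.351, -1.245]
wrist_force: [-2.0, 0.0, 2.1]
gripper_width: 0.003
```

```bash
python3 q.py .474 -.291 .19 -6;python3 -c "
from h import *
snap('wrist','w4');snap('top','t4');snap('side','s4')
c=cv2.imread('pics/s4.png')[160:255,280:380];cv2.imwrite('pics/s4c.png',cv2.resize(c,None,fx=5,fy=5,interpolation=cv2.INTER_CUBIC))"
```

```text
t 5.3 pos [ 0.4749 -0.2917  0.1899] q [-0.71  0.11  1.86 -0.06  1.24  0.99] F [-2.   0.   2.1] g 0.003
delta [-0.0009  0.0007  0.0001] [-0.0043 -0.0865  0.0008]
```

View pics/s4c.png

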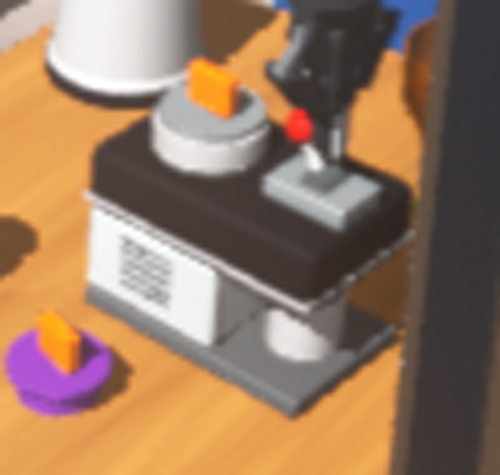

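View pics/w4.png

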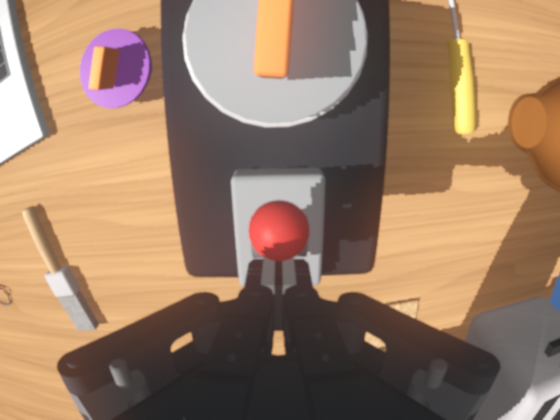

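The toggle now leans towards the throat in the side crop, and the tip has stalled. I'll triangulate the ball to see whether it is at its stop.

```bash
cat >> h.py <<'E'
def red(c,fish):
    h=cv2.cvtColor(c['frame'],cv2.COLOR_RGB2HSV).astype(int)
    m=((h[...,0]<5)|(h[...,0]>172))&(h[...,1]>165)&(h[...,2]>60)
    n,l,st,ce=cv2.connectedComponentsWithStats(m.astype(np.uint8)); i=1+np.argmax(st[1:,4]); print(st[i],ce[i].round(1))
    return ce[i]
E
python3 - <<'E'
from h import *
w,s,t=load('w4'),load('s4'),load('t4')
b=red(w,1);bs=red(s,0);bt=red(t,0)
print(tri(ray(w,b,1),ray(s,bs)));print(tri(ray(w,b,1),ray(s,bs),ray(t,bt))); print(onz(ray(w,b,1),.201))
E
```

```text
[277 222  22  21 186] [289.5 234.5]
[337 182   5   6  24] [339.3 184.8]Traceback (most recent call last):
  File "<stdin>", line 3, in <module>
  File "h.py", line 38, in red
    n,l,st,ce=cv2.connectedComponentsWithStats(m.astype(np.uint8)); i=1+np.argmax(st[1:,4]); print(st[i],ce[i].round(1))
                                                                        ~~~~~~~~~^^^^^^^^^^
    return _wrapfunc(a, 'argmax', axis=axis, out=out, **kwds)
    return bound(*args, **kwds)
ValueError: attempt to get argmax of an empty sequence
```

```bash
python3 - <<'E'
from h import *
w,s=load('w4'),load('s4')
b=(278.5,229.5)
for bs in((339.3,184.8),(339.5,185)): print(tri(ray(w,b,1),ray(s,bs)))
print(onz(ray(w,b,1),.201))
for p in((233,170),(323,170)): print('housing back',onz(ray(w,p,1),.165))
E
```

```text
(array([ 0.50235388, -0.29283715,  0.20322257]), [0.0026595772180156574, 0.002659577218015632])
(array([ 0.50178123, -0.29295131,  0.20246711]), [0.002418609285573282, 0.0024186092855731332])
[ 0.49897352 -0.29435795  0.201     ]
housing back [ 0.51778516 -0.27304618  0.165     ]
housing back [ 0.51282921 -0.31913943  0.165     ]
```

The ball is at x≈0.500 against an expected stop of ≈0.499. One firmer push with the tool levelled will make sure.

Request:
carry_out --increments '[{"tx": 0.004, "ty": 0, "tz": 0, "rx": 0, "ry": -0.03, "rz": 0, "fingers": 1}, {"tx": 0.006, "ty": 0, "tz": 0, "rx": 0, "ry": -0.03, "rz": 0, "fingers": 1}, {"tx": 0.008, "ty": 0, "tz": 0, "rx": 0, "ry": -0.03, "rz": 0, "fingers": 1}, {"tx": 0.01, "ty": 0, "tz": 0, "rx": 0, "ry": 0, "rz": 0, "fingers": 1}, {"tx": 0.01, "ty": 0, "tz": 0, "rx": 0, "ry": 0, "rz": 0, "fingers": 1}, {"tx": 0, "ty": 0, "tz": 0, "rx": 0, "ry": 0, "rz": 0, "fingers": 1}, {"tx": 0, "ty": 0, "tz": 0, "rx": 0, "ry": 0, "rz": 0, "fingers": 1}, {"tx": 0, "ty": 0, "tz": 0, "rx": 0, "ry": 0, "rz": 0, "fingers": 1}, {"tx": 0, "ty": 0, "tz": 0, "rx": 0, "ry": 0, "rz": 0, "fingers": 1}, {"tx": 0, "ty": 0, "tz": 0, "rx": 0, "ry": 0, "rz": 0, "fingers": 1}]'

```text
t: 6.28
ee_pos: [0.4745, -0.2921, 0.1897]
tcp_rot: [-1.234, 1.368, -1.217]
wrist_force: [-3.1, 0.1, 0.8]
gripper_width: 0.001
```

```bash
python3 q.py .474 -.291 .19 -6
```

```text
t 6.2833 pos [ 0.4745 -0.2921  0.1897] q [-0.71  0.12  1.85 -0.06  1.27  0.98] F [-3.1  0.1  0.8] g 0.001
delta [-0.0005  0.0011  0.0003] [-0.0179 -0.1097 -0.0079]
```

The tip doesn't advance any further, so the toggle is at its stop. Backing off and rising.

Request:
carry_out --increments '[{"tx": -0.015, "ty": 0, "tz": 0, "rx": 0, "ry": 0, "rz": 0, "fingers": 1}, {"tx": -0.015, "ty": 0, "tz": 0.0, "rx": 0, "ry": -0.03, "rz": 0, "fingers": 1}, {"tx": 0, "ty": 0, "tz": 0.025, "rx": 0, "ry": -0.03, "rz": 0, "fingers": 1}, {"tx": 0, "ty": 0, "tz": 0.03, "rx": 0, "ry": -0.03, "rz": 0, "fingers": 1}, {"tx": 0.01, "ty": 0, "tz": 0.03, "rx": 0, "ry": -0.02, "rz": 0, "fingers": 0}, {"tx": 0.02, "ty": 0, "tz": 0.02, "rx": 0, "ry": 0, "rz": 0, "fingers": 0}, {"tx": 0.03, "ty": 0, "tz": 0, "rx": 0, "ry": 0, "rz": 0, "fingers": 0}, {"tx": 0.02, "ty": 0, "tz": 0, "rx": 0, "ry": 0, "rz": 0, "fingers": 0}, {"tx": 0, "ty": 0, "tz": 0, "rx": 0, "ry": 0, "rz": 0, "fingers": 0}, {"tx": 0, "ty": 0, "tz": 0, "rx": 0, "ry": 0, "rz": 0, "fingers": 0}]'

```text
t: 7.12
ee_pos: [0.5305, -0.2886, 0.299]
tcp_rot: [-1.138, 1.271, -1.271]
wrist_force: [-0.6, 0.4, 0.4]
gripper_width: 0.843
```

```bash
python3 q.py .58 -.297 .29 -6;python3 -c "
from h import *
snap('wrist','w5');snap('side','s5')
c=cv2.imread('pics/s5.png')[160:255,280:380];c=cv2.resize(c,None,fx=4,fy=4,interpolation=cv2.INTER_CUBIC)
w=cv2.imread('pics/w5.png'); cv2.imwrite('pics/s5c.png',c)"
```

```text
t 7.1167 pos [ 0.5305 -0.2886  0.299 ] q [-0.68  0.08  1.69  0.03  1.37  0.98] F [-0.6  0.4  0.4] g 0.843
delta [ 0.0495 -0.0084 -0.009 ] [-0.0175  0.0187 -0.0133]
```

View pics/w5.png

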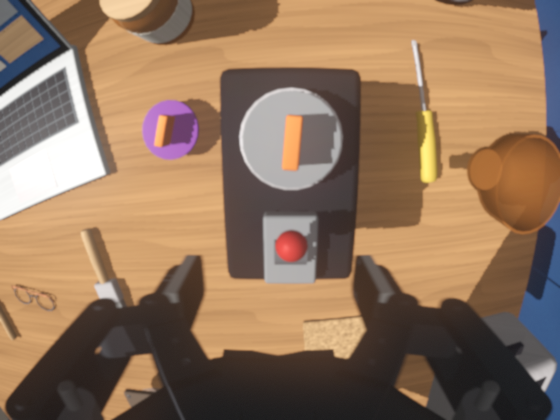

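View pics/s5c.png

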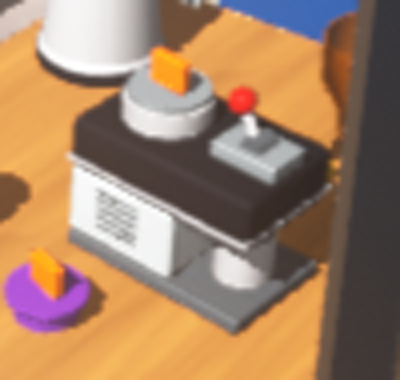

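The wrist view shows the ball at (291,246) and the fin at (292,142). The side crop shows the ball leaning towards the throat. Next I measure the ball, and the fin's place and direction.

```bash
python3 - <<'E'
from h import *
w,s,s0,t0,w2=load('w5'),load('s5'),load('side0'),load('top0'),load('w2')
b=red(w,1);bs=red(s,0);print('ball',tri(ray(w,(291,246),1),ray(s,bs)))
h=cv2.cvtColor(w['frame'],cv2.COLOR_RGB2HSV).astype(int)
print(h[140,292])
m=((h[...,0]>8)&(h[...,0]<18)&(h[...,1]>190)&(h[...,2]>150)).astype(np.uint8)
n,l,st,ce=cv2.connectedComponentsWithStats(m)
for i in range(1,n):
    if st[i,4]>100: print(st[i],ce[i])
i=[i for i in range(1,n) if st[i,4]>100 and 270<ce[i][0]<310 and 110<ce[i][1]<180][0]
ys,xs=np.nonzero(l==i); P=np.array([onz(ray(w,(x,y),1),.214)[:2] for x,y in zip(xs,ys)])
r=cv2.minAreaRect((P*1000).astype(np.float32)); print(r); ww,v=np.linalg.eigh(np.cov(P.T)); print(v[:,1],P.mean(0))
print('fin 3d',tri(ray(w,ce[i],1),ray(s,blobs(s['frame'],'orange')[0][1])),[ (x[0].tolist(),x[1]) for x in blobs(s['frame'],'orange')])
cv2.imwrite('pics/w5c.png',cv2.resize(cv2.imread('pics/w5.png')[60:290,210:370],None,fx=2.5,fy=2.5,interpolation=cv2.INTER_CUBIC))
E
```

```text
[277 234  24  26 368] [289.2 246.6]
[337 182   7   6  31] [340.  184.8]
ball (array([ 0.50071795, -0.29331277,  0.20322579]), [0.0016479748114279222, 0.0016479748114280903])
[ 14 149 255]Traceback (most recent call last):
  File "<stdin>", line 10, in <module>
IndexError: list index out of range
```

```bash
python3 - <<'E'
from h import *
w,s=load('w5'),load('s5')
h=cv2.cvtColor(w['frame'],cv2.COLOR_RGB2HSV).astype(int)
m=((h[...,0]>8)&(h[...,0]<18)&(h[...,1]>125)&(h[...,2]>200)).astype(np.uint8)
m[:,:265]=0;m[:,320:]=0;m[:100]=0;m[190:]=0
n,l,st,ce=cv2.connectedComponentsWithStats(m); i=1+np.argmax(st[1:,4]); print(st[i],ce[i])
ys,xs=np.nonzero(l==i); P=np.array([onz(ray(w,(x,y),1),.214)[:2] for x,y in zip(xs,ys)])
r=cv2.minAreaRect((P*1000).astype(np.float32)); print(r); ww,v=np.linalg.eigh(np.cov(P.T)); print(v[:,1],np.degrees(np.arctan(v[1,1]/v[0,1])),P.mean(0))
print([(x[0].tolist(),x[1]) for x in blobs(s['frame'],'orange')])
g=[x for x in blobs(s['frame'],'orange') if 310<x[1][0]<335][0]
print('fin 3d',tri(ray(w,ce[i],1),ray(s,g[1])))
cv2.imwrite('pics/w5c.png',cv2.resize(cv2.imread('pics/w5.png')[60:290,210:370],None,fx=2.5,fy=2.5,interpolation=cv2.INTER_CUBIC))
E
```

```text
[283 116  19  54 808] [291.78960396 142.21039604]
((581.4910888671875, -301.3310241699219), (10.533554077148438, 38.299652099609375), 80.19281005859375)
[-0.98510548  0.17195116] -9.901283307047034 [ 0.58166092 -0.30138431]
[([318, 172, 10, 11, 38], array([323.02631579, 177.52631579])), ([248, 199, 16, 11, 86], array([254.5       , 204.74418605])), ([288, 225, 8, 9, 31], array([291.70967742, 229.19354839]))]
fin 3d (array([ 0.58065727, -0.30150349,  0.19863794]), [0.00023800632017050886, 0.00023800632017062])
```

View pics/w5c.png

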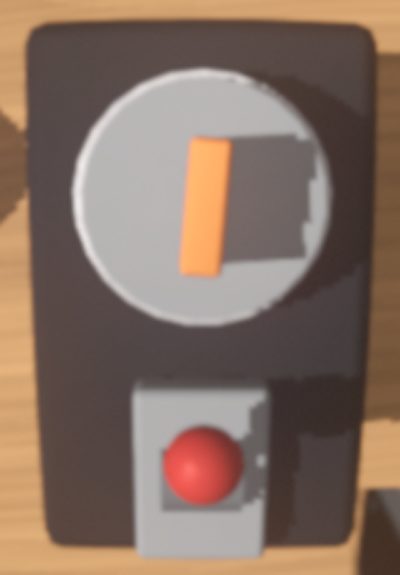

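The fin is at (0.581,-0.301) with yaw -10°, 10.5×38 mm in plan, and height consistent with z 0.182 to 0.214. The ball stayed at x=0.501, so it is off. Moving above the fin.

```bash
python3 q.py .581 -.3005 .26 -10
```

```text
t 7.2167 pos [ 0.5295 -0.2886  0.2985] q [-0.68  0.08  1.69  0.03  1.37  0.98] F [ 0.4 -0.8  0.5] g 0.991
delta [ 0.0515 -0.0119 -0.0385] [-0.0174  0.0184 -0.0822]
```

Request:
carry_out --increments '[{"tx": 0.012, "ty": -0.003, "tz": 0, "rx": -0.004, "ry": 0.005, "rz": -0.02, "fingers": 0.3}, {"tx": 0.014, "ty": -0.003, "tz": 0, "rx": -0.004, "ry": 0.004, "rz": -0.02, "fingers": 0.3}, {"tx": 0.014, "ty": -0.003, "tz": -0.01, "rx": -0.004, "ry": 0.004, "rz": -0.02, "fingers": 0.3}, {"tx": 0.012, "ty": -0.003, "tz": -0.013, "rx": -0.004, "ry": 0.004, "rz": -0.02, "fingers": 0.3}, {"tx": 0, "ty": 0, "tz": -0.013, "rx": 0, "ry": 0, "rz": 0, "fingers": 0.3}, {"tx": 0, "ty": 0, "tz": 0, "rx": 0, "ry": 0, "rz": 0, "fingers": 0.3}, {"tx": 0, "ty": 0, "tz": 0, "rx": 0, "ry": 0, "rz": 0, "fingers": 0.3}, {"tx": 0, "ty": 0, "tz": 0, "rx": 0, "ry": 0, "rz": 0, "fingers": 0.3}, {"tx": 0, "ty": 0, "tz": 0, "rx": 0, "ry": 0, "rz": 0, "fingers": 0.3}, {"tx": 0, "ty": 0, "tz": 0, "rx": 0, "ry": 0, "rz": 0, "fingers": 0.3}]'

```text
t: 8.05
ee_pos: [0.5741, -0.3006, 0.2584]
tcp_rot: [-1.12, 1.347, -1.334]
wrist_force: [-0.6, 1.0, -0.7]
gripper_width: 0.696
```

```bash
python3 q.py .581 -.3005 .26 -10;python3 -c "
from h import *
snap('wrist','w6')"
```

```text
t 8.05 pos [ 0.5741 -0.3006  0.2584] q [-0.64  0.21  1.62  0.    1.32  1.11] F [-0.6  1.  -0.7] g 0.696
delta [0.0069 0.0001 0.0016] [-0.0047 -0.0057  0.0051]
```

View pics/w6.png

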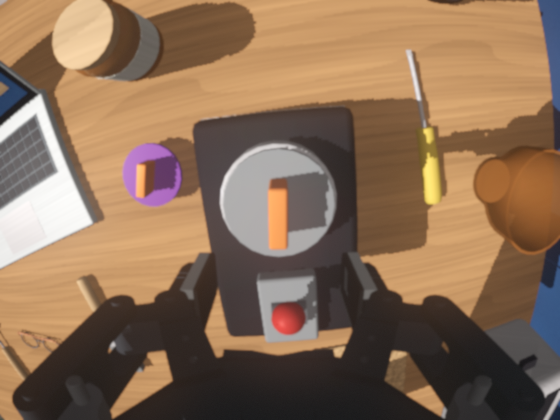

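The fin, at (278,214), is aligned and centred between the fingers. Descending.

Request:
carry_out --increments '[{"tx": 0.004, "ty": 0, "tz": -0.01, "rx": -0.002, "ry": -0.002, "rz": 0, "fingers": 0.3}, {"tx": 0.004, "ty": 0, "tz": -0.015, "rx": -0.002, "ry": -0.002, "rz": 0, "fingers": 0.3}, {"tx": 0, "ty": 0, "tz": -0.015, "rx": 0, "ry": 0, "rz": 0, "fingers": 0.3}, {"tx": 0, "ty": 0, "tz": -0.015, "rx": 0, "ry": 0, "rz": 0, "fingers": 0.3}, {"tx": 0, "ty": 0, "tz": -0.008, "rx": 0, "ry": 0, "rz": 0, "fingers": 0.3}, {"tx": 0, "ty": 0, "tz": 0, "rx": 0, "ry": 0, "rz": 0, "fingers": 0.3}, {"tx": 0, "ty": 0, "tz": 0, "rx": 0, "ry": 0, "rz": 0, "fingers": 0.3}, {"tx": 0, "ty": 0, "tz": 0, "rx": 0, "ry": 0, "rz": 0, "fingers": 0.3}, {"tx": 0, "ty": 0, "tz": 0, "rx": 0, "ry": 0, "rz": 0, "fingers": 0.3}, {"tx": 0, "ty": 0, "tz": 0, "rx": 0, "ry": 0, "rz": 0, "fingers": 0.3}]'

```text
t: 8.93
ee_pos: [0.5851, -0.3017, 0.1974]
tcp_rot: [-1.116, 1.33, -1.349]
wrist_force: [-0.8, -0.6, 0.5]
gripper_width: 0.701
```

```bash
python3 q.py .581 -.3005 .187 -10;python3 -c "
from h import *
snap('wrist','w7')"
```

```text
t 8.9333 pos [ 0.5851 -0.3017  0.1974] q [-0.63  0.27  1.66 -0.    1.2   1.12] F [-0.8 -0.6  0.5] g 0.701
delta [-0.0041  0.0012 -0.0104] [0.0065 0.0086 0.0049]
```

View pics/w7.png

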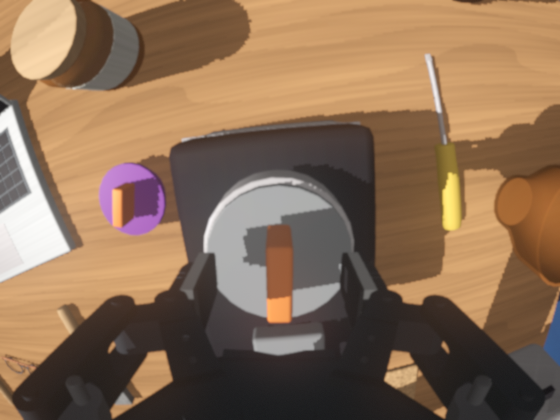

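Request:
carry_out --increments '[{"tx": -0.003, "ty": 0.001, "tz": -0.006, "rx": 0.002, "ry": 0.003, "rz": 0, "fingers": 0.3}, {"tx": -0.002, "ty": 0, "tz": -0.004, "rx": 0.002, "ry": 0.003, "rz": 0, "fingers": 0.3}, {"tx": 0, "ty": 0, "tz": -0.002, "rx": 0, "ry": 0, "rz": 0, "fingers": 0.3}, {"tx": 0, "ty": 0, "tz": 0, "rx": 0, "ry": 0, "rz": 0, "fingers": 1}, {"tx": 0, "ty": 0, "tz": 0, "rx": 0, "ry": 0, "rz": 0, "fingers": 1}, {"tx": 0, "ty": 0, "tz": 0, "rx": 0, "ry": 0, "rz": 0, "fingers": 1}, {"tx": 0, "ty": 0, "tz": 0, "rx": 0, "ry": 0, "rz": 0, "fingers": 1}, {"tx": 0, "ty": 0, "tz": 0, "rx": 0, "ry": 0, "rz": 0, "fingers": 1}, {"tx": 0, "ty": 0, "tz": 0, "rx": 0, "ry": 0, "rz": 0, "fingers": 1}, {"tx": 0, "ty": 0, "tz": 0, "rx": 0, "ry": 0, "rz": 0, "fingers": 1}]' --newtons 60

```text
t: 9.82
ee_pos: [0.5801, -0.3013, 0.1863]
tcp_rot: [-1.118, 1.335, -1.346]
wrist_force: [-0.3, -0.3, -0.2]
gripper_width: 0.13
```

```bash
python3 q.py .581 -.3005 .187 -10;python3 -c "
from h import *
snap('wrist','w8')"
```

```text
t 9.8167 pos [ 0.5801 -0.3013  0.1863] q [-0.63  0.27  1.68 -0.    1.19  1.12] F [-0.3 -0.3 -0.2] g 0.13
delta [0.0009 0.0008 0.0007] [0.0042 0.0047 0.0051]
```

View pics/w8.png

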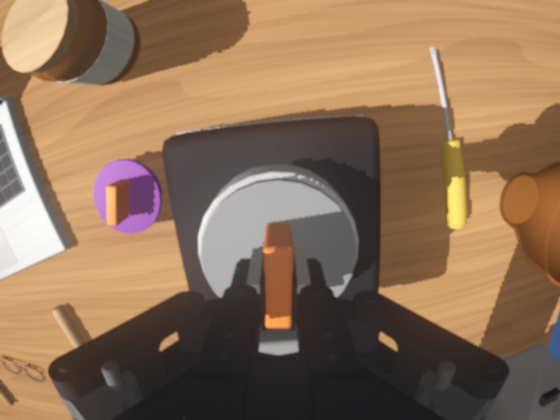

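It is gripped with an opening of 11 mm, which matches the fin. Lifting straight up.

Request:
carry_out --increments '[{"tx": 0, "ty": 0, "tz": 0.008, "rx": 0, "ry": 0, "rz": 0, "fingers": 1}, {"tx": 0, "ty": 0, "tz": 0.01, "rx": 0, "ry": 0, "rz": 0, "fingers": 1}, {"tx": 0, "ty": 0, "tz": 0.012, "rx": 0, "ry": 0, "rz": 0, "fingers": 1}, {"tx": 0, "ty": 0, "tz": 0.015, "rx": 0, "ry": 0, "rz": 0, "fingers": 1}, {"tx": 0, "ty": 0, "tz": 0.02, "rx": 0, "ry": 0, "rz": 0, "fingers": 1}, {"tx": 0, "ty": 0, "tz": 0.025, "rx": 0, "ry": 0, "rz": 0, "fingers": 1}, {"tx": 0, "ty": 0, "tz": 0.025, "rx": 0, "ry": 0, "rz": 0, "fingers": 1}, {"tx": 0, "ty": 0, "tz": 0.025, "rx": 0, "ry": 0, "rz": 0, "fingers": 1}, {"tx": 0, "ty": 0, "tz": 0.02, "rx": 0, "ry": 0, "rz": 0, "fingers": 1}, {"tx": 0, "ty": 0, "tz": 0.01, "rx": 0, "ry": 0, "rz": 0, "fingers": 1}]'

```text
t: 10.7
ee_pos: [0.5766, -0.2983, 0.3667]
tcp_rot: [-1.12, 1.341, -1.34]
wrist_force: [0.7, -0.2, -0.4]
gripper_width: 0.124
```

```bash
cat > g.py <<'E'
from h import *
yaw=.184; c,s=np.cos,np.sin; e=np.radians(35)
d=np.array([-c(e)*c(yaw),-c(e)*s(yaw),s(e)]); lens=np.array([.8335,.183,.178]); view=lens+.22*d
Rt=mk(-d,[s(yaw),-c(yaw),0]); off=.0335
if __name__=='__main__':
    st=status.state(); dl=delta(Rt,view+off*d); print('view',view.round(4),'tgt',(view+off*d).round(4))
    print('t',st['t'],'pos',st['ee_pos'].round(4),'q',st['qpos'].round(2),'F',st['wrist_force'].round(1),'g',round(st['gripper_width'],3)); print('delta',dl[0].round(4),dl[1].round(4))
E
python3 g.py;python3 -c "
from h import *
snap('wrist','w9');snap('side','s9')"
```

```text
view [0.6563 0.15   0.3042] tgt [0.6294 0.145  0.3234]
t 10.7 pos [ 0.5766 -0.2983  0.3667] q [-0.63  0.16  1.48 -0.    1.5   1.12] F [ 0.7 -0.2 -0.4] g 0.124
delta [ 0.0528  0.4434 -0.0433] [ 0.0023 -0.9657  0.3349]
```

View pics/s9.png

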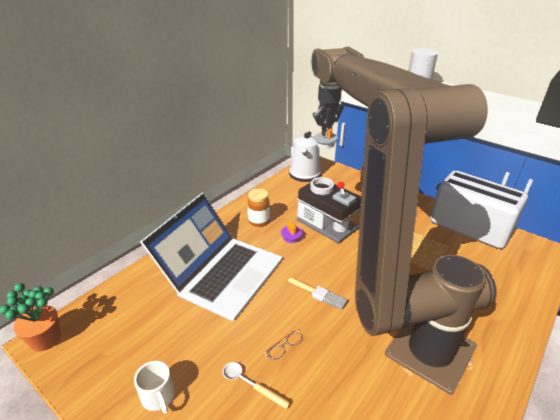

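The burr is out, at (327,135) in the side view, and the collar is empty. Next I traverse and start tilting.

Request:
carry_out --increments '[{"tx": 0.002, "ty": 0.015, "tz": 0.003, "rx": 0, "ry": -0.03, "rz": 0.01, "fingers": 1}, {"tx": 0.002, "ty": 0.025, "tz": 0.003, "rx": 0, "ry": -0.05, "rz": 0.02, "fingers": 1}, {"tx": 0.003, "ty": 0.03, "tz": 0.003, "rx": 0, "ry": -0.06, "rz": 0.02, "fingers": 1}, {"tx": 0.003, "ty": 0.03, "tz": 0.003, "rx": 0, "ry": -0.06, "rz": 0.02, "fingers": 1}, {"tx": 0.003, "ty": 0.03, "tz": 0, "rx": 0, "ry": -0.06, "rz": 0.02, "fingers": 1}, {"tx": 0.003, "ty": 0.03, "tz": 0, "rx": 0, "ry": -0.06, "rz": 0.02, "fingers": 1}, {"tx": 0.003, "ty": 0.03, "tz": 0, "rx": 0, "ry": -0.06, "rz": 0.02, "fingers": 1}, {"tx": 0.003, "ty": 0.03, "tz": 0, "rx": 0, "ry": -0.06, "rz": 0.02, "fingers": 1}, {"tx": 0.003, "ty": 0.025, "tz": 0, "rx": 0, "ry": -0.05, "rz": 0.02, "fingers": 1}, {"tx": 0, "ty": 0.01, "tz": 0, "rx": 0, "ry": -0.02, "rz": 0.01, "fingers": 1}]'

```text
t: 11.63
ee_pos: [0.5953, -0.0344, 0.3564]
tcp_rot: [-0.796, 0.86, -1.358]
wrist_force: [-0.3, -0.0, -1.0]
gripper_width: 0.132
```

```bash
python3 g.py
```

```text
view [0.6563 0.15   0.3042] tgt [0.6294 0.145  0.3234]
t 11.6333 pos [ 0.5953 -0.0344  0.3564] q [-0.32 -0.22  1.93  0.25  0.99  1.16] F [-0.3 -0.  -1. ] g 0.132
delta [ 0.034   0.1794 -0.033 ] [-0.0095 -0.4633  0.1488]
```

Request:
carry_out --increments '[{"tx": 0.003, "ty": 0.015, "tz": 0, "rx": 0, "ry": -0.04, "rz": 0.012, "fingers": 1}, {"tx": 0.004, "ty": 0.02, "tz": 0, "rx": 0, "ry": -0.05, "rz": 0.016, "fingers": 1}, {"tx": 0.004, "ty": 0.022, "tz": 0, "rx": 0, "ry": -0.055, "rz": 0.018, "fingers": 1}, {"tx": 0.004, "ty": 0.022, "tz": 0, "rx": 0, "ry": -0.055, "rz": 0.018, "fingers": 1}, {"tx": 0.004, "ty": 0.022, "tz": 0, "rx": 0, "ry": -0.055, "rz": 0.018, "fingers": 1}, {"tx": 0.004, "ty": 0.022, "tz": 0, "rx": 0, "ry": -0.055, "rz": 0.018, "fingers": 1}, {"tx": 0.004, "ty": 0.02, "tz": -0.005, "rx": 0, "ry": -0.05, "rz": 0.018, "fingers": 1}, {"tx": 0.002, "ty": 0.012, "tz": -0.005, "rx": 0, "ry": -0.03, "rz": 0.01, "fingers": 1}, {"tx": 0, "ty": 0, "tz": 0, "rx": 0, "ry": 0, "rz": 0, "fingers": 1}, {"tx": 0, "ty": 0, "tz": 0, "rx": 0, "ry": 0, "rz": 0, "fingers": 1}]'

```text
t: 12.47
ee_pos: [0.6166, 0.1275, 0.3239]
tcp_rot: [-0.567, 0.506, -1.329]
wrist_force: [0.2, -0.2, -0.5]
gripper_width: 0.131
```

```bash
python3 g.py; python3 -c "
from h import *
snap('wrist','w10');snap('side','s10');snap('top','t10')"
```

```text
view [0.6563 0.15   0.3042] tgt [0.6294 0.145  0.3234]
t 12.4667 pos [0.6166 0.1275 0.3239] q [-0.02 -0.26  2.12  0.38  0.45  1.12] F [ 0.2 -0.2 -0.5] g 0.131
delta [ 0.0127  0.0175 -0.0005] [-0.005  -0.0931  0.0104]
```

View pics/s10.png

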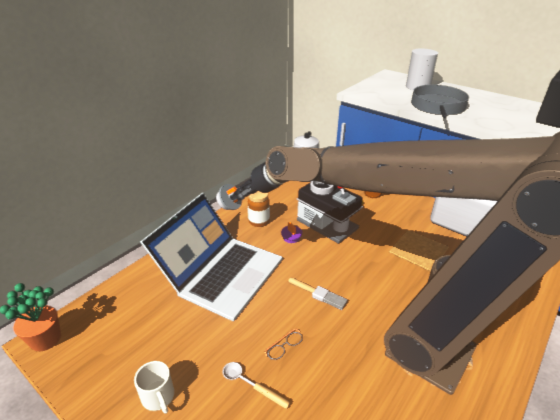

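View pics/w10.png

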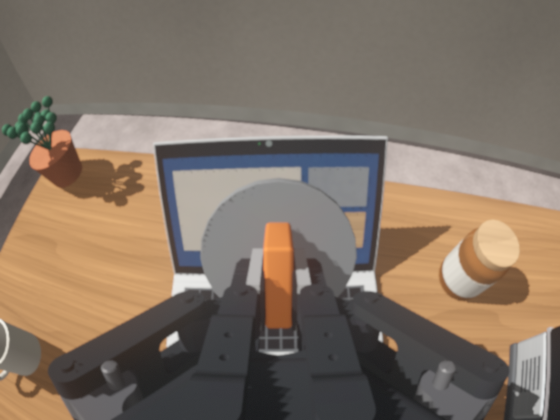

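The wrist view shows the laptop dead ahead with the lens at (268,144) and the green light beside it. I'll refine the lens and lid pose with this view.

```bash
python3 - <<'E'
from h import *
w=load('w10');s,t=load('side0'),load('top0')
c=cv2.resize(w['frame'][120:165,235:300,::-1],None,fx=10,fy=10,interpolation=cv2.INTER_CUBIC); cv2.imwrite('pics/lens.png',c)
print(tri(ray(w,(266.5,144),1),ray(s,(176,216))),tri(ray(w,(266.5,144),1),ray(s,(176,216)),ray(t,(222.2,125.5))))
L=onz(ray(w,(157.5,142),1),.182);R=onz(ray(w,(386,136.5),1),.182);print(L,R,np.linalg.norm(L-R),'yaw',np.arctan2(-(R-L)[0]*-1,-(R-L)[1]))
L=tri(ray(w,(157.5,142),1),ray(t,(174.5,132.5)),ray(s,(140.8,242)));R=tri(ray(w,(386,136.5),1),ray(t,(269.8,113.1)),ray(s,(202.8,192.8)));print(L,R)
c=lambda p:cv2.resize(p[105:245,170:300],None,fx=4,fy=4)
E
```

```text
(array([0.83291699, 0.18311808, 0.18064553]), [0.0023904122871818458, 0.0023904122871816636]) (array([0.83206634, 0.18345305, 0.18129451]), [0.00235960849031915, 0.0024873490017409162, 0.00044584554686900017])
[0.81513659 0.32732844 0.182     ] [0.86942213 0.03197914 0.182     ] 0.30029673235763815 yaw 0.18177230899884728
(array([0.81661185, 0.3333497 , 0.17791888]), [0.003714000377986996, 0.003988947116061643, 0.0016961623803175532]) (array([0.86912438, 0.03278699, 0.18230876]), [0.0007130749945882263, 0.000356663486324551, 0.0005080348474460071])
```

View pics/lens.png

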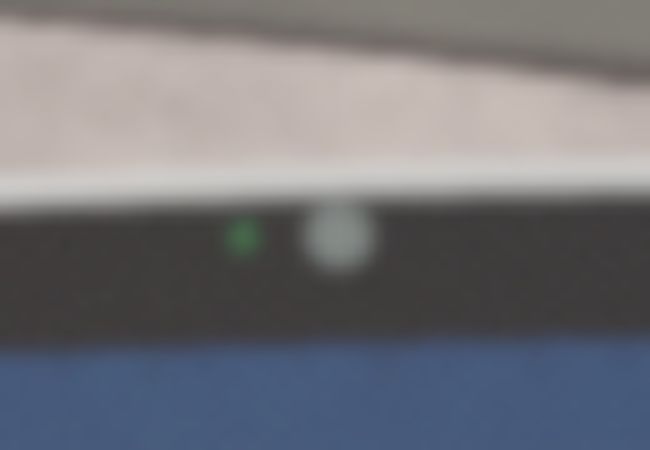

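Lens at (0.833,0.182,0.179) and yaw 0.183, in agreement with before. Final approach.

```bash
sed -i 's/\[.8335,.183,.178\]/[.833,.182,.1785]/' g.py; python3 g.py
```

```text
view [0.6558 0.149  0.3047] tgt [0.6289 0.144  0.3239]
t 12.6167 pos [0.6175 0.1265 0.3258] q [-0.02 -0.26  2.12  0.38  0.45  1.12] F [ 0.5 -0.1 -0.7] g 0.128
delta [ 0.0113  0.0175 -0.0019] [-0.0053 -0.09    0.0123]
```

Request:
carry_out --increments '[{"tx": 0.003, "ty": 0.004, "tz": 0.001, "rx": 0, "ry": -0.02, "rz": 0.002, "fingers": 1}, {"tx": 0.003, "ty": 0.004, "tz": 0.001, "rx": 0, "ry": -0.02, "rz": 0.002, "fingers": 1}, {"tx": 0.003, "ty": 0.004, "tz": 0.001, "rx": 0, "ry": -0.02, "rz": 0.002, "fingers": 1}, {"tx": 0.002, "ty": 0.003, "tz": 0.001, "rx": 0, "ry": -0.02, "rz": 0.002, "fingers": 1}, {"tx": 0.001, "ty": 0.002, "tz": 0, "rx": 0, "ry": -0.01, "rz": 0, "fingers": 1}, {"tx": 0, "ty": 0, "tz": 0, "rx": 0, "ry": 0, "rz": 0, "fingers": 1}, {"tx": 0, "ty": 0, "tz": 0, "rx": 0, "ry": 0, "rz": 0, "fingers": 1}, {"tx": 0, "ty": 0, "tz": 0, "rx": 0, "ry": 0, "rz": 0, "fingers": 1}, {"tx": 0, "ty": 0, "tz": 0, "rx": 0, "ry": 0, "rz": 0, "fingers": 1}, {"tx": 0, "ty": 0, "tz": 0, "rx": 0, "ry": 0, "rz": 0, "fingers": 1}]'

```text
t: 13.45
ee_pos: [0.6347, 0.1355, 0.3387]
tcp_rot: [-0.494, 0.42, -1.357]
wrist_force: [0.4, 0.0, -0.7]
gripper_width: 0.124
```

```bash
python3 g.py; python3 -c "
from h import *
snap('wrist','w11');snap('side','s11');snap('top','t11')
a=cv2.resize(cv2.imread('pics/s11.png')[150:250,170:290],None,fx=4,fy=4,interpolation=cv2.INTER_CUBIC)
cv2.imwrite('pics/s11c.png',a)
a=cv2.resize(cv2.imread('pics/t11.png')[90:250,150:330],None,fx=3,fy=3,interpolation=cv2.INTER_CUBIC)
cv2.imwrite('pics/t11c.png',a)"
```

```text
view [0.6558 0.149  0.3047] tgt [0.6289 0.144  0.3239]
t 13.45 pos [0.6347 0.1355 0.3387] q [-0.   -0.25  2.12  0.44  0.33  1.05] F [ 0.4  0.  -0.7] g 0.124
delta [-0.0059  0.0085 -0.0148] [-0.0043  0.0124  0.0158]
```

View pics/s11c.png

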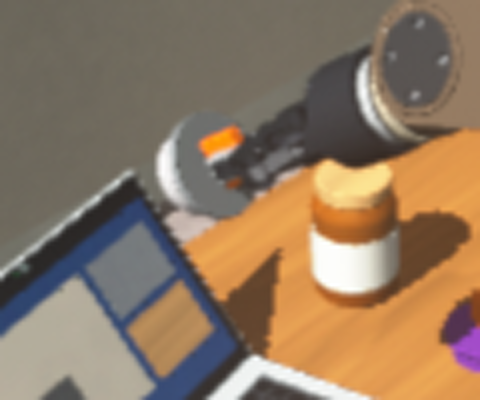

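View pics/t11c.png

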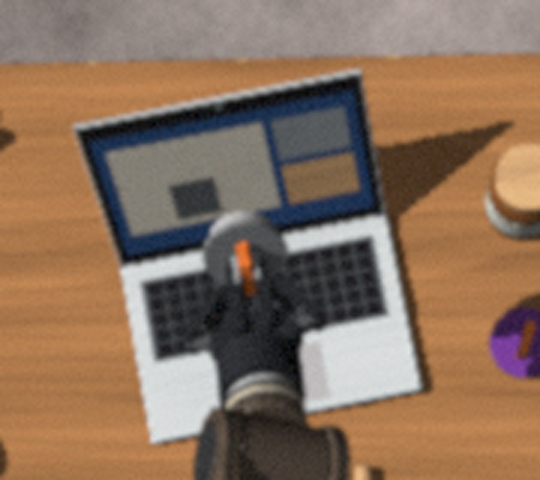

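View pics/w11.png

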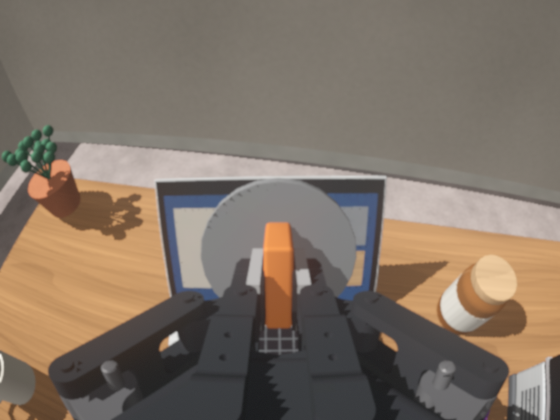

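The fin sits at the same pixels in the wrist view, (278,225)–(278,328), as when it was grasped, so it hasn't slipped. Making small corrections.

Request:
carry_out --increments '[{"tx": -0.002, "ty": 0.003, "tz": -0.005, "rx": -0.001, "ry": 0.004, "rz": 0.005, "fingers": 1}, {"tx": -0.002, "ty": 0.003, "tz": -0.005, "rx": -0.001, "ry": 0.004, "rz": 0.005, "fingers": 1}, {"tx": -0.002, "ty": 0.002, "tz": -0.004, "rx": -0.001, "ry": 0.004, "rz": 0.005, "fingers": 1}, {"tx": 0, "ty": 0, "tz": 0, "rx": 0, "ry": 0, "rz": 0, "fingers": 1}, {"tx": 0, "ty": 0, "tz": 0, "rx": 0, "ry": 0, "rz": 0, "fingers": 1}, {"tx": 0, "ty": 0, "tz": 0, "rx": 0, "ry": 0, "rz": 0, "fingers": 1}, {"tx": 0, "ty": 0, "tz": 0, "rx": 0, "ry": 0, "rz": 0, "fingers": 1}, {"tx": 0, "ty": 0, "tz": 0, "rx": 0, "ry": 0, "rz": 0, "fingers": 1}, {"tx": 0, "ty": 0, "tz": 0, "rx": 0, "ry": 0, "rz": 0, "fingers": 1}, {"tx": 0, "ty": 0, "tz": 0, "rx": 0, "ry": 0, "rz": 0, "fingers": 1}]'

```text
t: 14.43
ee_pos: [0.6275, 0.1451, 0.3221]
tcp_rot: [-0.51, 0.425, -1.338]
wrist_force: [0.8, -0.4, -1.4]
gripper_width: 0.125
```

```bash
python3 g.py
```

```text
view [0.6558 0.149  0.3047] tgt [0.6289 0.144  0.3239]
t 14.4333 pos [0.6275 0.1451 0.3221] q [ 0.01 -0.24  2.14  0.46  0.32  1.03] F [ 0.8 -0.4 -1.4] g 0.125
delta [ 0.0014 -0.0011  0.0018] [-0.0011 -0.0026 -0.0019]
```

Within 2.5 mm and 0.2°. I'll check independently, using views of the burr taken after holding still.

Request:
carry_out --increments '[{"tx": 0.001, "ty": -0.001, "tz": 0.001, "rx": 0, "ry": -0.002, "rz": -0.001, "fingers": 1}, {"tx": 0, "ty": 0, "tz": 0, "rx": 0, "ry": 0, "rz": 0, "fingers": 1}, {"tx": 0, "ty": 0, "tz": 0, "rx": 0, "ry": 0, "rz": 0, "fingers": 1}, {"tx": 0, "ty": 0, "tz": 0, "rx": 0, "ry": 0, "rz": 0, "fingers": 1}, {"tx": 0, "ty": 0, "tz": 0, "rx": 0, "ry": 0, "rz": 0, "fingers": 1}, {"tx": 0, "ty": 0, "tz": 0, "rx": 0, "ry": 0, "rz": 0, "fingers": 1}, {"tx": 0, "ty": 0, "tz": 0, "rx": 0, "ry": 0, "rz": 0, "fingers": 1}, {"tx": 0, "ty": 0, "tz": 0, "rx": 0, "ry": 0, "rz": 0, "fingers": 1}, {"tx": 0, "ty": 0, "tz": 0, "rx": 0, "ry": 0, "rz": 0, "fingers": 1}, {"tx": 0, "ty": 0, "tz": 0, "rx": 0, "ry": 0, "rz": 0, "fingers": 1}]'

```text
t: 15.27
ee_pos: [0.6289, 0.1437, 0.3239]
tcp_rot: [-0.507, 0.423, -1.34]
wrist_force: [0.2, -0.6, -2.5]
gripper_width: 0.128
```

```bash
python3 g.py; python3 - <<'E'
from h import *
from g import *
cs={n:snap(n,n[0]+'12') for n in('side','top','wrist')}
circ=[view+.029*d+.040*(np.cos(a)*Rt.as_matrix()[:,0]+np.sin(a)*np.cross(Rt.as_matrix()[:,0],d)) for a in np.linspace(0,6.283,40)]
u0=[view+.032*(np.cos(a)*Rt.as_matrix()[:,0]+np.sin(a)*np.cross(Rt.as_matrix()[:,0],d)) for a in np.linspace(0,6.283,40)]
out=[]
for n in('side','top'):
    c=cs[n]; k=6
    p0=project(c,view).astype(int); x0,y0=p0[0]-33,p0[1]-40
    im=cv2.resize(np.ascontiguousarray(c['frame'][y0:y0+80,x0:x0+66,::-1]),None,fx=k,fy=k,interpolation=cv2.INTER_CUBIC)
    for pts,col in((circ,(0,255,0)),(u0,(255,0,255))):
        for p in pts:
            q=((project(c,p)-[x0,y0]+.5)*k-.5).astype(int); cv2.circle(im,tuple(int(v) for v in q),1,col,-1)
    out.append(im)
cv2.imwrite('pics/chk.png',np.hstack(out))
s=cs['side']; f=[x for x in blobs(s['frame'],'orange')]; print([(x[0].tolist(),x[1].round(1)) for x in f])
print('toggle',red(s,0))
E
```

```text
view [0.6558 0.149  0.3047] tgt [0.6289 0.144  0.3239]
t 15.2667 pos [0.6289 0.1437 0.3239] q [ 0.01 -0.24  2.14  0.46  0.32  1.03] F [ 0.2 -0.6 -2.5] g 0.128
delta [-0.      0.0003 -0.    ] [-0.0011  0.0007 -0.0003]
[([220, 188, 10, 7, 24], array([224.9, 191.1])), ([248, 199, 14, 8, 59], array([253.8, 203.7])), ([287, 222, 5, 3, 13], array([289. , 223.2]))]Traceback (most recent call last):
  File "<stdin>", line 17, in <module>
  File "h.py", line 38, in red
    n,l,st,ce=cv2.connectedComponentsWithStats(m.astype(np.uint8)); i=1+np.argmax(st[1:,4]); print(st[i],ce[i].round(1))
                                                                        ~~~~~~~~~^^^^^^^^^^
    return _wrapfunc(a, 'argmax', axis=axis, out=out, **kwds)
    return bound(*args, **kwds)
ValueError: attempt to get argmax of an empty sequence
```

View pics/chk.png

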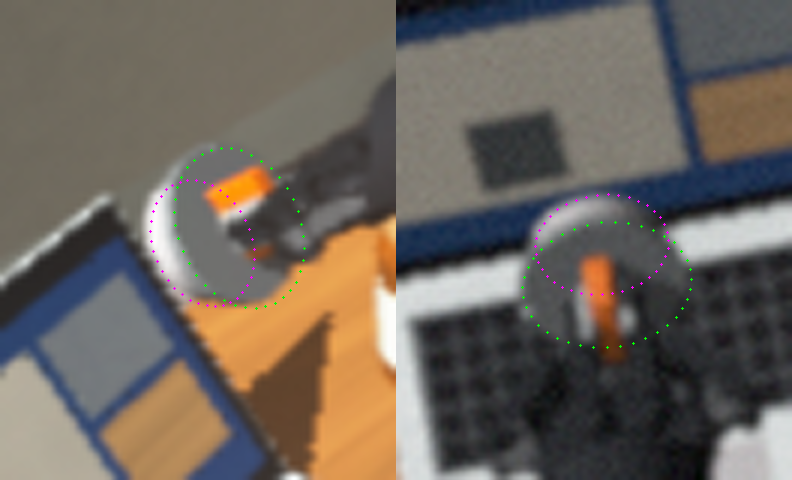

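View pics/s12.png

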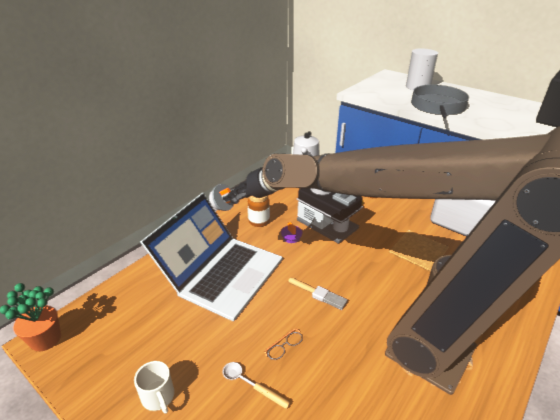

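The drawn outlines of the wanted pose (checking only) fit the burr within about a pixel in both views. Last, a look at the top view for the toggle and the other things, then hand in.

```bash
python3 -c "
from h import *
c=load('t12'); print([(b[0].tolist(),b[1].round(1)) for b in blobs(c['frame'],'red')]); 
for b in blobs(c['frame'],'red'): print(onz(ray(c,b[1]),.201))"
```

```text
[([376, 224, 6, 7, 36], array([378.6, 226.9]))]
[ 0.49983798 -0.29132695  0.201     ]
```

View pics/t12.png

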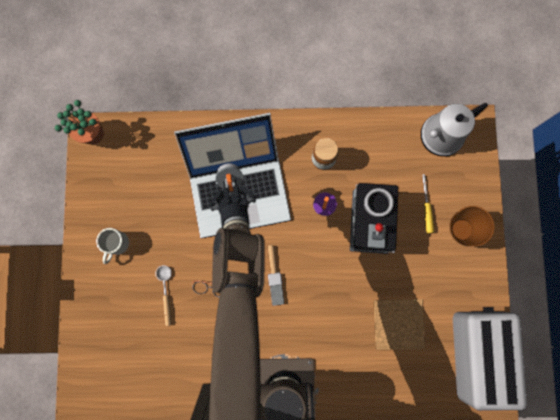

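The collar is empty, the ball is at its off stop (x=0.500), and the other things are where they were.

```bash
python3 -c "
from h import *
from g import *
print(delta(Rt,view+off*d), abs(status.state()['joint_velocities']).max()); print(bot.job_done())"
```

```text
(array([-1.73748379e-05,  2.66405720e-04,  1.16987385e-05]), array([-0.00105634,  0.00067761, -0.00037084])) 0.002092263274513075
the job is handed in; nothing more can be done
None
```

I pushed the red toggle over to its stop towards the throat, then lifted the burr out by its orange fin. I held it up to the webcam with its toothed side facing the lens, about 22 cm out, and handed the job in at about 15.4 s.

**Toggle:** the ball went from x ≈ 0.460 to ≈ 0.500, where the stop is expected at about 0.499. It would go no further under a firmer push, and the last top view still shows it there.

**Burr pose:** the tool was within 0.3 mm and 0.1° of the target I computed, and the arm was still. Outlines of the wanted pose fit the burr to about a pixel (2–3 mm) in the side and top views. I saw no slip in the hand.

**Rest of the table:** the collar is empty, and nothing else appears to have moved in the last top and side views. The arm hides part of the glasses from above, but they look in place from the side.

**Checks that failed or disagreed:** separate measurements of the lens differed by 2–3 mm. My tight red colour mask failed in some views, so I read the ball by eye there or used a looser mask. In the last side view the arm hides the ball, so only the top view confirms the toggle at the end.

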